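Start a glaze firing on the test kiln

TASK

Start the firing of the tile in the test kiln by pushing only: push the kiln lid fully shut, tip the red power rocker on the controller fully on, push the blue programme key all the way in, and last press the green start button right down, hold it down for a full second and let it come back up. Keep to that order, do not press the white or yellow key, do not lift the lid, and leave the jars, cup, bowl, brushes and painted tile around them where they are.

Things in the scene. Friction and masses are not known exactly. Their poses are not given: they have to be found in the camera images.
- kiln: bench-top test kiln, a steel box 240 (its x) x 260 (its y) x 150 mm tall, fixed to the table; origin at the centre of its underside; its front (-x side) faces the robot. Hinged lid on top, hinge line along the top of its back (+x) edge
- kiln_lid (a joint): angle of the kiln's steel lid (37 mm thick, 240 x 260 mm) in rad: 0 is shut, positive is open with the front edge up; starts part open (0.25 to 0.5). A stiff hinge keeps it where it is left; 3 to 5 N downward near the front edge closes it; shut, its top is 187 mm above the table
- lid_press (a point): point on the top of the lid, 200 mm in front of the hinge (40 mm behind the lid's front edge), midway across; moves with the lid
- controller: grey kiln controller box, 240 (its x) x 280 (its y) x 60 mm tall, fixed to the table; origin at the centre of its underside, +x away from the robot. Its top carries a red rocker (front left as the robot sees it), a green button (front right) and a row of three square keys behind them, 70 mm apart; any colour of key may be in any place of the row
- power (a joint): tilt of the red power rocker (64 mm long along the controller's x, 30 mm wide) in rad: 0 is off (far half raised), 0.4 is fully on (far half pushed down). About 3 to 4 N on the far half tips it and it stays where it is left
- power_press (a point): point on the top of the rocker's far (on) half, at the white line, 20 mm from the pivot; about 92 mm above the table when off (this half then slopes up 0.4 rad away from the robot, its far end highest) and 84 mm when fully on (this half then lies level)
- start (a joint): travel of the round green spring start button in m: 0 is up, 0.006 is fully down, takes about 5 N; springs back when released
- start_top (a point): centre of the top of the green start button (34 mm diameter), 78 mm above the table when up
- key_blue (a joint): travel of the blue programme key in m: 0 is out, 0.008 is fully in; about 3 N pushes it and it stays where it is left
- key_blue_top (a point): centre of the top of the blue programme key (34 mm square, on a black 46 mm square base), 80 mm above the table when out
- key_white (a joint): travel of the white programme key in m: 0 is out, 0.008 is fully in; about 3 N pushes it and it stays where it is left
- key_white_top (a point): centre of the top of the white programme key (34 mm square, on a black 46 mm square base), 80 mm above the table when out
- key_yellow (a joint): travel of the yellow programme key in m: 0 is out, 0.008 is fully in; about 3 N pushes it and it stays where it is left
- key_yellow_top (a point): centre of the top of the yellow programme key (34 mm square, on a black 46 mm square base), 80 mm above the table when out
- paint_jar: small pink paint jar with white cap, 44 mm across, 45 mm tall, standing loose on the controller's top at its back corner; loose, to be left alone; origin at its underside
- clay_cup: open terracotta cup, 72 mm across, 60 mm tall; loose, to be left alone; origin at its underside
- painted_tile: white painted tile, 150 x 150 x 8 mm, lying on the table; loose, to be left alone; origin at its underside
- green_jar: green glaze jar, 66 mm across, 70 mm tall; loose, to be left alone; origin at its underside
- brown_jar: brown glaze jar, 66 mm across, 70 mm tall; loose, to be left alone; origin at its underside
- brush_pot: blue pot, 80 mm across, 100 mm tall, with brushes standing to 210 mm; loose, to be left alone; origin at its underside
- flat_brush: paint brush lying on the table; loose, to be left alone; origin under the brush
- mixing_bowl: blue bowl, 100 mm across, 45 mm tall; loose, to be left alone; origin at its underside

How it is judged:
On the way, in this order (a step that is already met when the one before it is completed fails the run):
1. the lid is pushed shut (value of joint kiln_lid below 0.04 rad), for 0.1 s.
2. the power rocker is on (value of joint power above 0.33 rad), for 0.1 s.
3. the blue key is in (value of joint key_blue above 0.0065 m), for 0.1 s.
4. the start button is held down for a second (0.8 s at least) (value of joint start above 0.0045 m), for 0.8 s.
At the end, for the whole second after the job is handed in: lid shut (under 0.04 rad), rocker on (over 0.33 rad), blue key in (over 6.5 mm), white and yellow keys out (under 2 mm), start button back up (under 1.5 mm), every loose thing within 20 mm of where it began (value of joint kiln_lid below 0.04 rad and value of joint power above 0.33 rad and value of joint key_blue above 0.0065 m and value of joint each of key_white, key_yellow below 0.002 m and value of joint start below 0.0015 m and distance of each of paint_jar, clay_cup, painted_tile, green_jar, brown_jar, brush_pot, flat_brush, mixing_bowl from where it was at the start of the episode below 0.02 m); the robot touches nothing.
It fails at once if the rocker is switched on before the lid is shut (value of joint power above 0.2 rad and value of joint kiln_lid above 0.06 rad).
It fails at once if the blue key is pushed before the power is on, or the start button before the power is on and the blue key in ((value of joint key_blue above 0.004 m and value of joint power below 0.3 rad) or (value of joint start above 0.003 m and (value of joint power below 0.3 rad or value of joint key_blue below 0.006 m))).
It fails at once if the white or yellow key is pressed (value of joint any of key_white, key_yellow above 0.003 m).
It fails at once if the lid is lifted further open (value of joint kiln_lid above 0.6 rad).
It fails at once if a loose thing is moved, lifted or carried (distance of any of paint_jar, clay_cup, painted_tile, green_jar, brown_jar, brush_pot, flat_brush, mixing_bowl from where it was at the start of the episode above 0.03 m).
It also fails if it takes over 54 s, if anything falls off the work surface, if the arm or the gripper's body presses on something with over 40 N, if the wrist force passes 120 N, or if a joint passes its speed limit or range.

ROBOT

A 7-joint arm with a two-finger parallel gripper is mounted at the origin on the work surface. World frame = base frame: x ahead of the robot, y to its left, z up, the work surface at z = 0. Lengths are in m, angles in rad, forces in N, time in s.
With the tool pointing down it reaches from about 0.35 to 0.9 m from the base axis. Payload 8.1 kg.
Tool frame: the origin (TCP) lies at the very end of the fingers, on their centre line; the grasp point (between the pads) lies 19 mm behind it; z points along the fingers, y is the line along which they close (so a half turn about z gives the same grasp; the last joint's range is limited). The gripper opens to 92 mm and grips with 3 to 60 N. Pads are 19 mm wide; open, the fingers measure 130 mm over their backs; the gripper's body (75 mm by 190 mm) begins 47 mm behind the grasp point.
Start: joints at [-1.216, 0.434, 0.025, 1.573, -0.012, 1.134, -0.075], TCP at [0.276, 0.561, 0.227] pointing down, gripper open.
Joint ranges: [-2.62, 2.62], [-0.44, 2.09], [-1.27, 1.32], [0.08, 2.57], [-1.32, 4.46], [0.12, 2], [-2.74, 2.74]. Speed limits (rad/s): [2.22, 2.22, 3.01, 3.01, 3.14, 3.14, 3.14].

INTERFACE

Orientations are given as a rotation vector (axis times angle).
In Python, from cell import arm gives the robot as it stands.
- The arm moves only by the shell command python3 -m pendant 'ROWS' [FORCE]. ROWS is a JSON object of lists of equal length, an entry for each row: "slide": the shift along the tool's x, y, z in units of 0.3 m (1.0 is 0.3 m), a list of three; "dr": the turn, a rotation vector about the tool's x, y, z in units of 0.12 rad (1.0 is 0.12 rad), a list of three; "claw": the opening, from 0 (shut) to 1 (fully open). In form: {"slide": [[tx, ty, tz], ...], "dr": [[ax, ay, az], ...], "claw": [claw, ...]}. A call has 1 to 10 rows; each row shifts and turns the commanded pose from where the row before left it, along the tool's axes as they then stand; what a row does not reach is not made up. A row lasts 1/10 s, in which the tool goes at most 50 mm and 8.59 degrees, less where a joint would pass 70% of its speed; a pose out of reach is approached as far as the arm can. A call with a number of a shift or a turn outside -1 to 1 is refused whole. A call with a gripper value outside its range is refused whole. The fingers move at their own pace and stop on an object; FORCE is the grip in N (left out, the last holds). Time passes only in rows, so rows that do not move let the fingers close. It gives the time, the measured TCP pose, the force, the opening and the grip force at its end, in the units of the state.
- arm.observe(): the state, without advancing time (a new reading comes with each control period).
- arm.get_image(name): name is "scene" or "top"; returns the picture (480x640x3 uint8, red, green, blue); there is no depth.
- arm.calibration(name): a dict with "K" (3x3 intrinsics, pixels), "xyz" and "orientation" of the camera in the world. Camera axes: x right, y up, looking along -z (the intrinsics and any distortion apply to the point x, -y, -z); pixel columns grow to the right and rows downward; lengths in m; the calibration is good to about 2 mm. A picture is of the moment at which its call begins. calibration takes no time and is no camera call.
- arm.sign_off(): hands the job in; it is judged then, once.
The state is a dict: "clock": time; "joints": joint angles; "dq": joint speeds; "joint_efforts": joint torques, N m; "position": TCP position; "ee_rot": TCP orientation; "force": force on the tool from outside, world axes, zero at the start; "ft_torque": the same for the moment, N m; "width": opening from 0.0 (shut) to 1.0 (fully open); "gripper_force": force on a finger pad.
Only numpy, scipy, OpenCV 4.12 (cv2) and the standard library are available. Lean on these libraries where they do the work, as an engineer would, in place of code of your own. Each camera call takes 0.05 s, during which the arm holds its last target. There are 200 camera calls.

## Working session

There is one attempt and no reset: what is moved stays moved. The work goes in short steps, Python scripts to look and compute and a shell command to move; the robot and the scene stay as the last step left them, time stands still between calls to the robot, and variables do not carry over. Pictures are saved under pics/ and viewed, at most 10 in all, crops included, and the job is handed in when it is done.

```bash
mkdir -p pics; python3 - <<'E'
from cell import arm
import cv2
for n in("scene","top"):
    cv2.imwrite(f"pics/{n}0.png",arm.get_image(n)[:,:,::-1]); c=arm.calibration(n); print(n,c)
s=arm.observe();print(s["clock"],s["position"],s["ee_rot"],s["width"],s["force"])
E
```

```text
scene {'K': array([[499.48046465,   0.        , 320.87953579],
       [  0.        , 499.48046465, 237.78502356],
       [  0.        ,   0.        ,   1.        ]]), 'xyz': array([ 1.32168796, -0.61655476,  0.87611445]), 'orientation': array([0.85923074, 0.42096443, 0.79812933])}
top {'K': array([[463.54517295,   0.        , 322.30592758],
       [  0.        , 463.54517295, 231.28119872],
       [  0.        ,   0.        ,   1.        ]]), 'xyz': array([0.35315352, 0.01251116, 1.28200732]), 'orientation': array([ 0.14269372, -0.11405044, -1.5941216 ])}
0.1 [0.27609403 0.56023357 0.22604495] [-7.12922316e-01 -3.05943820e+00  2.12402711e-03] 0.9973173343927987 [-0.44519522  1.12668516  0.40425373]
```

View pics/scene0.png

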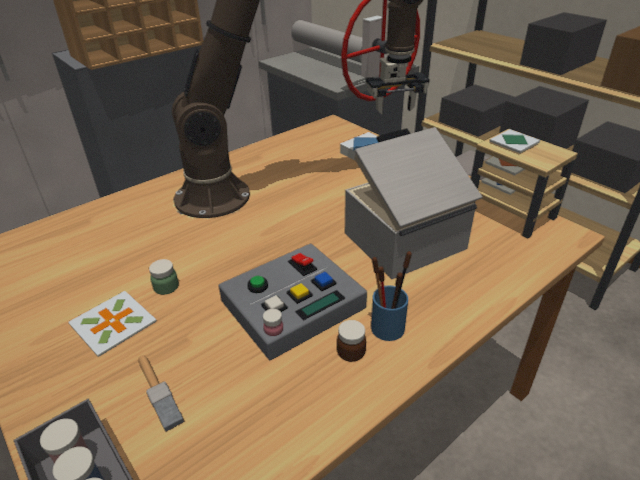

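View pics/top0.png

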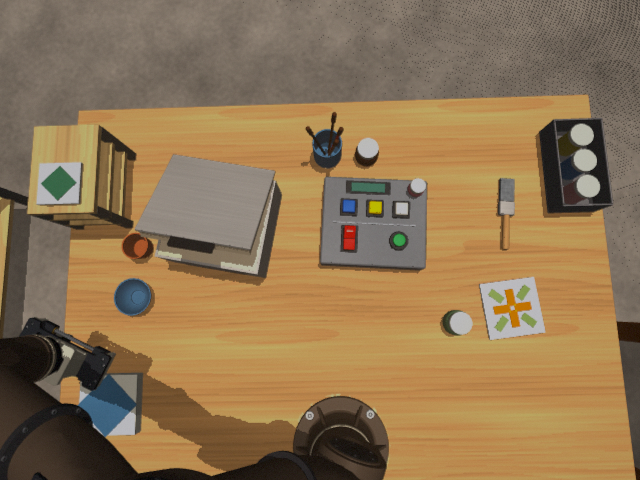

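The scene picture shows the lid part open at about (415,175). In the top picture, the rocker is at about (349,237), blue key (349,206), yellow (375,207), white (401,209) and green button (400,240). I'll enlarge both.

```bash
python3 - <<'E'
import cv2
t=cv2.imread("pics/top0.png");s=cv2.imread("pics/scene0.png")
def crop(i,x,y,w,h,k,n): cv2.imwrite(n,cv2.resize(i[y:y+h,x:x+w],None,fx=k,fy=k,interpolation=cv2.INTER_CUBIC))
crop(t,130,145,300,135,2.6667,"pics/topc.png")
crop(s,210,120,280,230,2.6,"pics/scenec.png")
E
```

```text
(no output)
```

View pics/topc.png

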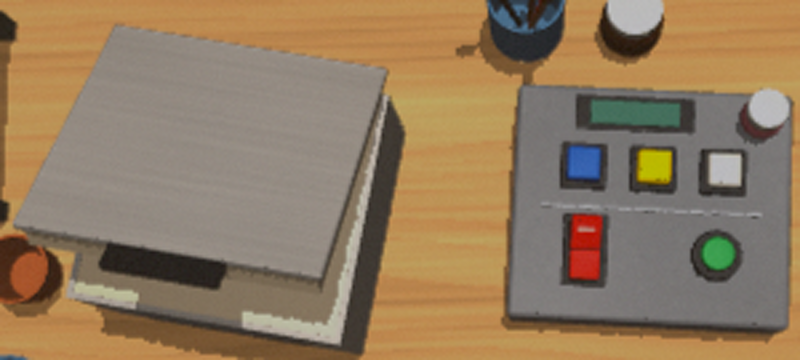

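View pics/scenec.png

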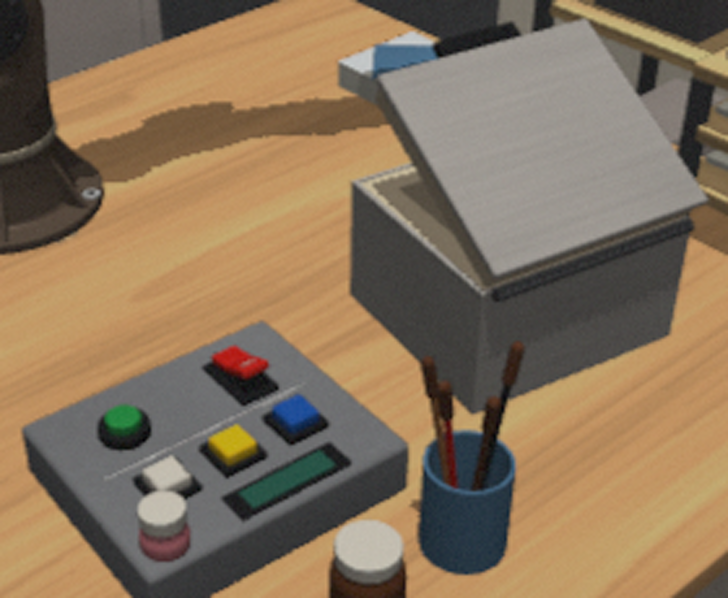

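Crop readings, in (top crop) / (scene crop) pixels:
- Blue key: (584,162) / (296,412)
- White line on the rocker: (586,230) / (250,363)
- Green button: (717,253) / (124,423)
- Lid top corners in the top crop: (118,26), (387,71), (322,278), (15,228)
- The same corners in the scene crop: (703,203), (497,276), (380,82), (585,22)

```bash
cat > h.py <<'E'
from cell import arm
import numpy as np
from scipy.spatial.transform import Rotation as R
def ray(n,u,v):
    c=arm.calibration(n);K=c["K"]
    d=R.from_rotvec(c["orientation"]).apply([(u-K[0,2])/K[0,0],-(v-K[1,2])/K[1,1],-1]);return c["xyz"],d/np.linalg.norm(d)
def tri(t,s):
    a,d=ray("top",*t);b,e=ray("scene",*s)
    k=np.linalg.lstsq(np.c_[d,-e],b-a,rcond=None)[0]
    p,q=a+k[0]*d,b+k[1]*e;return (p+q)/2,np.linalg.norm(p-q)
def plane(n,uv,z):
    a,d=ray(n,*uv);return a+d*(z-a[2])/d[2]
E
python3 - <<'E'
from h import *
P=dict(blue=(584,162,296,412),yellow=(655,166,233,446),white=(725,169,166,474),green=(717,253,124,423),line=(586,230,250,363),
BL=(118,26,703,203),BR=(387,71,497,276),FR=(322,278,380,82),FL=(15,228,585,22))
np.set_printoptions(precision=4,suppress=True)
Z=dict(blue=.08,yellow=.08,white=.08,green=.078,line=.092)
for k,(a,b,c,d) in P.items():
    t=(130+(a+.5)/2.6667-.5,145+(b+.5)/2.6667-.5);s=(210+(c+.5)/2.6-.5,120+(d+.5)/2.6-.5);p,e=tri(t,s);P[k]=p;print(k,p,e,plane("top",t,Z[k]) if k in Z else "",plane("scene",s,Z[k]) if k in Z else "")
BL,BR,FR,FL=[P[k] for k in("BL","BR","FR","FL")]
print([np.linalg.norm(x) for x in(BL-BR,FL-FR,FL-BL,FR-BR)])
f=(FL+FR-BL-BR)/2;print("tilt",np.arctan2(f[2],np.hypot(f[0],f[1])),"yaw",np.arctan2(-f[1],-f[0]),np.arctan2(*(BL-BR)[[1,0]])-np.pi/2)
print("keysyaw",np.arctan2(*(P["blue"]-P["white"])[[1,0]])-np.pi/2)
print("press",(BL+BR)/2+f*200/240)
print(R.from_rotvec(arm.observe()["ee_rot"]).as_matrix())
E
```

```text
blue [ 0.6196 -0.0396  0.0752] 0.0009282834934331946 [ 0.6183 -0.0398  0.08  ] [ 0.624  -0.0426  0.08  ]
yellow [ 0.6143 -0.1103  0.0718] 0.001332005721383973 [ 0.6122 -0.11    0.08  ] [ 0.6218 -0.1148  0.08  ]
white [ 0.6079 -0.1794  0.0763] 0.0004577231972104469 [ 0.607 -0.179  0.08 ] [ 0.6114 -0.1812  0.08  ]
green [ 0.5244 -0.1675  0.0731] 0.00046441765255771686 [ 0.5236 -0.167   0.078 ] [ 0.5294 -0.1701  0.078 ]
line [ 0.5489 -0.038   0.0897] 0.0022934466975571507 [ 0.5479 -0.0389  0.092 ] [ 0.5518 -0.0387  0.092 ]
BL [0.7388 0.3945 0.1786] 0.002889696961670883  
BR [0.689  0.1449 0.1797] 0.0032036389923655647  
FR [0.4838 0.187  0.2854] 0.003234228175823177  
FL [0.532  0.4397 0.2874] 0.002650244751420135  
[np.float64(0.254616554791098), np.float64(0.25732891110959105), np.float64(0.237969874621125), np.float64(0.23458200088635017)]
tilt 0.4713882039129884 yaw -0.20882266339330208 -0.19681367160448504
keysyaw -0.08355192796931177
press [0.5423 0.3061 0.2686]
[[-0.897   0.442  -0.0005]
 [ 0.442   0.897  -0.0013]
 [-0.0001 -0.0014 -1.    ]]
```

The measurements agree with the text: lid 255 x 237 mm, keys 70 mm apart, heights within 5 mm. The lid stands at about 0.47 rad. I'll raise and square the tool and shut the fingers.

```bash
python3 -m pendant '{"slide":[[0,0,-0.1],[0,0,-0.1],[0,0,-0.1],[0,0,-0.06],[0,0,0],[0,0,0]],"dr":[[0,0,-0.8],[0,0,-0.8],[0,0,-0.8],[0,0,-0.7],[0,0,0],[0,0,0]],"claw":[0,0,0,0,0,0]}' 10
cat > to.py <<'E'
from h import *
import sys
s=arm.observe();M=R.from_rotvec(s["ee_rot"]).as_matrix();p=s["position"]
np.set_printoptions(precision=3,suppress=True)
print(s["clock"],p,"F",s["force"],"w",s["width"],"\n",M,"\nunits",M.T@(np.array(eval(sys.argv[1]))-p)/.3)
E
python3 to.py '[.526,.308,.33]'
```

```text
clock: 0.7
position: [0.2763, 0.5604, 0.3341]
ee_rot: [-0.138, -3.138, 0.001]
force: [-0.1, 0.4, -0.5]
width: 0.528
gripper_force: 0.0
0.7 [0.276 0.56  0.334] F [-0.113  0.386 -0.545] w 0.5275326813261503 
 [[-0.996  0.088 -0.   ]
 [ 0.088  0.996 -0.   ]
 [ 0.    -0.    -1.   ]] 
units [-0.903 -0.765  0.014]
```

```bash
python3 -m pendant '{"slide":[[-0.09,-0.077,0],[-0.09,-0.077,0],[-0.09,-0.077,0],[-0.09,-0.077,0],[-0.09,-0.077,0],[-0.09,-0.077,0],[-0.09,-0.077,0],[-0.09,-0.077,0],[-0.09,-0.077,0],[-0.09,-0.077,0]],"dr":[[0,0,0],[0,0,0],[0,0,0],[0,0,0],[0,0,0],[0,0,0],[0,0,0],[0,0,0],[0,0,0],[0,0,0]],"claw":[0,0,0,0,0,0,0,0,0,0]}'
python3 to.py '[.526,.308,.19]'
```

```text
clock: 1.7
position: [0.5257, 0.3058, 0.3329]
ee_rot: [-0.137, -3.136, 0.003]
force: [0.0, 0.5, -0.5]
width: 0.003
gripper_force: 0.0
1.7 [0.526 0.306 0.333] F [ 0.017  0.529 -0.523] w 0.0028652678218580867 
 [[-0.996  0.088 -0.002]
 [ 0.088  0.996 -0.002]
 [ 0.002 -0.002 -1.   ]] 
units [-0.001  0.008  0.476]
```

```bash
python3 -m pendant '{"slide":[[0,0,0.045],[0,0,0.045],[0,0,0.045],[0,0,0.045],[0,0,0.045],[0,0,0.045],[0,0,0.045],[0,0,0.045],[0,0,0.045],[0,0,0.03]],"dr":[[0,0,0],[0,0,0],[0,0,0],[0,0,0],[0,0,0],[0,0,0],[0,0,0],[0,0,0],[0,0,0],[0,0,0]],"claw":[0,0,0,0,0,0,0,0,0,0]}'
```

```text
clock: 2.7
position: [0.5249, 0.3071, 0.2026]
ee_rot: [-0.135, -3.137, 0.001]
force: [-1.5, 0.0, 4.5]
width: 0.007
gripper_force: 1.4
```

```bash
python3 -m pendant '{"slide":[[0,0,0.015],[0,0,0.015],[0,0,0.015],[0,0,0.01],[0,0,0],[0,0,0]],"dr":[[0,0,0],[0,0,0],[0,0,0],[0,0,0],[0,0,0],[0,0,0]],"claw":[0,0,0,0,0,0]}'
```

```text
clock: 3.3
position: [0.5258, 0.3071, 0.1877]
ee_rot: [0.135, 3.138, -0.0]
force: [0.4, -0.0, 0.4]
width: 0.007
gripper_force: 0.0
```

```bash
python3 -m pendant '{"slide":[[0,0,0.006],[0,0,0.005],[0,0,0.003],[0,0,0]],"dr":[[0,0,0],[0,0,0],[0,0,0],[0,0,0]],"claw":[0,0,0,0]}'
```

```text
clock: 3.7
position: [0.526, 0.3073, 0.1871]
ee_rot: [0.136, 3.136, 0.003]
force: [-9.5, -6.5, 29.6]
width: 0.008
gripper_force: 14.7
```

That is a hard stop at 187 mm, so the lid is shut. I'll lift off and work out the way to the rocker.

```bash
python3 -m pendant '{"slide":[[0,0,-0.03],[0,0,-0.08],[0,0,-0.1],[0,0,0]],"dr":[[0,0,0],[0,0,0],[0,0,0],[0,0,0]],"claw":[0,0,0,0]}'
python3 to.py '[.548,-.0387,.24]'
```

```text
clock: 4.1
position: [0.5275, 0.3083, 0.2507]
ee_rot: [0.135, 3.133, 0.006]
force: [0.3, 1.3, 0.5]
width: 0.004
gripper_force: 0.0
4.1 [0.528 0.308 0.251] F [0.263 1.333 0.458] w 0.004135643472968573 
 [[-0.996  0.086  0.006]
 [ 0.086  0.996  0.004]
 [-0.005  0.004 -1.   ]] 
units [-0.167 -1.147  0.032]
```

```bash
python3 -m pendant '{"slide":[[-0.017,-0.115,0],[-0.017,-0.115,0],[-0.017,-0.115,0],[-0.017,-0.115,0],[-0.017,-0.115,0],[-0.017,-0.115,0],[-0.017,-0.115,0],[-0.017,-0.115,0],[-0.017,-0.115,0],[-0.017,-0.115,0]],"dr":[[0,0,0],[0,0,0],[0,0,0],[0,0,0],[0,0,0],[0,0,0],[0,0,0],[0,0,0],[0,0,0],[0,0,0]],"claw":[0,0,0,0,0,0,0,0,0,0]}'
python3 -m pendant '{"slide":[[0,0,0.1],[0,0,0.1],[0,0,0.1],[0,0,0.05],[0,0,0]],"dr":[[0,0,0],[0,0,0],[0,0,0],[0,0,0],[0,0,0]],"claw":[0,0,0,0,0]}'
python3 to.py '[.548,-.0387,.084]'
python3 - <<'E'
from cell import arm
import cv2,numpy as np
a=arm.get_image("scene")[100:350,210:490,::-1];b=arm.get_image("top")[130:290,130:430,::-1]
f=lambda i,s:cv2.resize(i,s,interpolation=cv2.INTER_CUBIC)
cv2.imwrite("pics/c2.png",np.hstack([f(a,(400,357)),cv2.copyMakeBorder(f(b,(400,213)),0,144,0,0,0)]))
E
```

```text
clock: 5.1
position: [0.5465, -0.0423, 0.2462]
ee_rot: [0.135, 3.139, -0.0]
force: [-0.1, -0.4, 0.7]
width: 0.005
gripper_force: 0.0
clock: 5.6
position: [0.5449, -0.0409, 0.139]
ee_rot: [-0.135, -3.134, 0.001]
force: [-0.3, 0.2, 1.0]
width: 0.006
gripper_force: 0.0
5.6 [ 0.545 -0.041  0.139] F [-0.268  0.171  0.983] w 0.00552551465913994 
 [[-0.996  0.086 -0.005]
 [ 0.086  0.996 -0.   ]
 [ 0.004 -0.001 -1.   ]] 
units [-0.01   0.008  0.183]
```

View pics/c2.png

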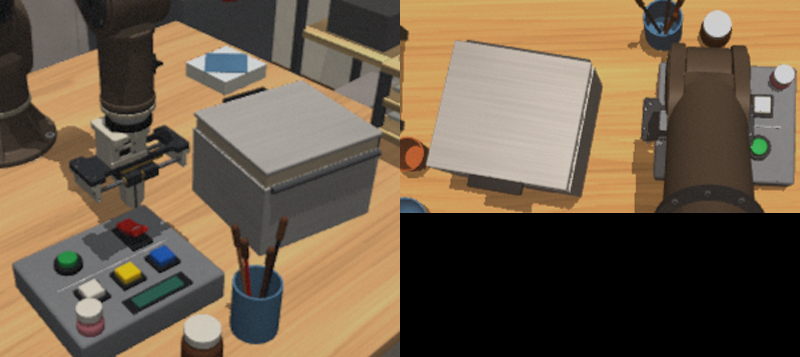

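The lid is fully shut, at (280,130) in the left half, and the fingertips hang over the rocker at (130,230). Now I'll press the rocker.

```bash
python3 -m pendant '{"slide":[[-0.01,0.008,0.06],[0,0,0.06],[0,0,0.03],[0,0,0.015],[0,0,0.015],[0,0,0.005],[0,0,0],[0,0,0]],"dr":[[0,0,0],[0,0,0],[0,0,0],[0,0,0],[0,0,0],[0,0,0],[0,0,0],[0,0,0]],"claw":[0,0,0,0,0,0,0,0]}'
```

```text
clock: 6.5
position: [0.5503, -0.0387, 0.0865]
ee_rot: [0.135, 3.138, 0.0]
force: [1.9, -0.1, 3.7]
width: 0.006
gripper_force: 1.7
```

```bash
python3 -m pendant '{"slide":[[0,0,0.008],[0,0,0.006],[0,0,0.004],[0,0,0],[0,0,0]],"dr":[[0,0,0],[0,0,0],[0,0,0],[0,0,0],[0,0,0]],"claw":[0,0,0,0,0]}'
```

```text
clock: 7.0
position: [0.5512, -0.0387, 0.0836]
ee_rot: [0.135, 3.135, 0.001]
force: [-6.7, 0.1, 36.2]
width: 0.007
gripper_force: 18.1
```

It hit the stop at 84 mm, so the rocker is fully on. Next I'll lift and go to the blue key.

```bash
python3 -m pendant '{"slide":[[0,0,-0.04],[0,0,-0.1],[0,0,0],[-0.08,0,0],[-0.08,0,0],[-0.05,0,0],[0,0,0],[0,0,0]],"dr":[[0,0,0],[0,0,0],[0,0,0],[0,0,0],[0,0,0],[0,0,0],[0,0,0],[0,0,0]],"claw":[0,0,0,0,0,0,0,0]}'
python3 to.py '[.619,-.040,.084]'
```

```text
clock: 7.8
position: [0.6113, -0.044, 0.1216]
ee_rot: [-0.135, -3.136, 0.0]
force: [-0.4, 0.1, -0.3]
width: 0.004
gripper_force: 0.0
7.8 [ 0.611 -0.044  0.122] F [-0.386  0.118 -0.253] w 0.0036426811947923143 
 [[-0.996  0.086 -0.003]
 [ 0.086  0.996  0.   ]
 [ 0.003 -0.    -1.   ]] 
units [-0.025  0.016  0.125]
```

```bash
python3 -m pendant '{"slide":[[-0.025,0.016,0],[0,0,0.05],[0,0,0.05],[0,0,0.02],[0,0,0.015],[0,0,0.015],[0,0,0.01],[0,0,0.004],[0,0,0],[0,0,0]],"dr":[[0,0,0],[0,0,0],[0,0,0],[0,0,0],[0,0,0],[0,0,0],[0,0,0],[0,0,0],[0,0,0],[0,0,0]],"claw":[0,0,0,0,0,0,0,0,0,0]}'
```

```text
clock: 8.8
position: [0.6208, -0.04, 0.0736]
ee_rot: [0.135, 3.138, -0.0]
force: [0.7, -0.3, -0.4]
width: 0.0
gripper_force: 0.0
```

```bash
python3 -m pendant '{"slide":[[0,0,0.006],[0,0,0.006],[0,0,0.004],[0,0,0],[0,0,0]],"dr":[[0,0,0],[0,0,0],[0,0,0],[0,0,0],[0,0,0]],"claw":[0,0,0,0,0]}'
```

```text
clock: 9.3
position: [0.6212, -0.0401, 0.0717]
ee_rot: [0.135, 3.136, 0.001]
force: [-10.0, 0.9, 29.1]
width: 0.002
gripper_force: 14.9
```

It stopped at 72 mm, so the key is all the way in. Next I'll lift and go to the green button.

```bash
python3 -m pendant '{"slide":[[0,0,-0.04],[0,0,-0.1],[0,0,-0.1],[0,0,0]],"dr":[[0,0,0],[0,0,0],[0,0,0],[0,0,0]],"claw":[0,0,0,0]}'
python3 to.py '[.524,-.167,.13]'
```

```text
clock: 9.7
position: [0.6233, -0.0403, 0.1449]
ee_rot: [0.135, 3.132, 0.0]
force: [0.6, -0.4, -0.5]
width: 0.005
gripper_force: 0.0
9.7 [ 0.623 -0.04   0.145] F [ 0.576 -0.422 -0.475] w 0.004685185074894531 
 [[-0.996  0.086  0.007]
 [ 0.086  0.996 -0.   ]
 [-0.007  0.001 -1.   ]] 
units [ 0.294 -0.449  0.047]
```

```bash
python3 -m pendant '{"slide":[[0.06,-0.09,0],[0.06,-0.09,0],[0.06,-0.09,0],[0.06,-0.09,0],[0.054,-0.089,0.04],[0,0,0],[0,0,0]],"dr":[[0,0,0],[0,0,0],[0,0,0],[0,0,0],[0,0,0],[0,0,0],[0,0,0]],"claw":[0,0,0,0,0,0,0]}'
python3 to.py '[.524,-.167,.072]'
python3 - <<'E'
from cell import arm
import cv2,numpy as np
a=arm.get_image("scene")[180:360,200:440,::-1]
cv2.imwrite("pics/c3.png",cv2.resize(a,None,fx=3,fy=3,interpolation=cv2.INTER_CUBIC))
E
```

```text
clock: 10.4
position: [0.5205, -0.1671, 0.1282]
ee_rot: [-0.138, -3.138, -0.0]
force: [-0.7, 0.8, -0.0]
width: 0.008
gripper_force: 0.0
10.4 [ 0.521 -0.167  0.128] F [-0.716  0.786 -0.05 ] w 0.007532817494136519 
 [[-0.996  0.088 -0.001]
 [ 0.088  0.996  0.   ]
 [ 0.001  0.    -1.   ]] 
units [-0.012  0.001  0.187]
```

View pics/c3.png

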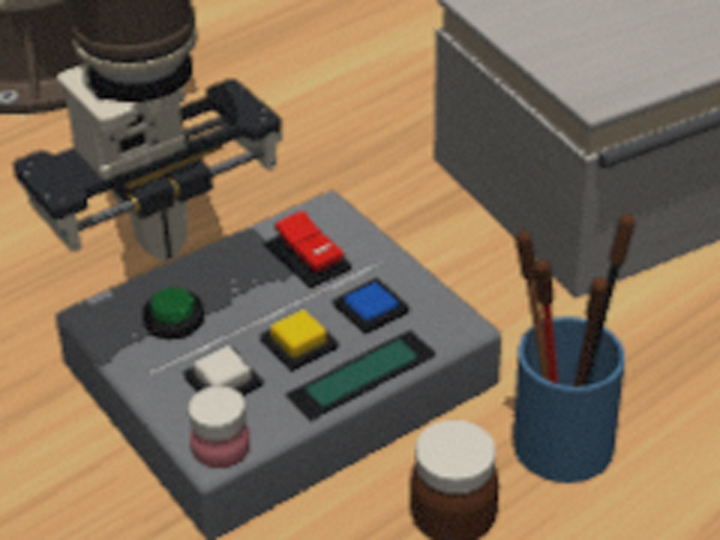

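The rocker now lies tipped on at (310,240), the blue key sits low at (372,300), white and yellow are still up, and the jar hasn't moved. I'll press start and hold it.

```bash
python3 -m pendant '{"slide":[[-0.012,0,0.07],[0,0,0.07],[0,0,0.02],[0,0,0.015],[0,0,0.012],[0,0,0.006],[0,0,0]],"dr":[[0,0,0],[0,0,0],[0,0,0],[0,0,0],[0,0,0],[0,0,0],[0,0,0]],"claw":[0,0,0,0,0,0,0]}'
```

```text
clock: 11.15
position: [0.5253, -0.1654, 0.0753]
ee_rot: [0.133, 3.137, 0.004]
force: [-17.0, 8.5, 52.2]
width: 0.004
gripper_force: 26.4
```

A hard stop at 75.3 mm is too high for the button alone. I'll back off a little and look.

```bash
python3 -m pendant '{"slide":[[0,0,-0.012],[0,0,0]],"dr":[[0,0,0],[0,0,0]],"claw":[0,0]}'
python3 to.py '[.524,-.167,.072]'
python3 - <<'E'
from cell import arm
import cv2,numpy as np
a=arm.get_image("scene")[220:320,200:360,::-1]
cv2.imwrite("pics/c4.png",cv2.resize(a,None,fx=5,fy=5,interpolation=cv2.INTER_CUBIC))
E
```

```text
clock: 11.35
position: [0.5257, -0.166, 0.0763]
ee_rot: [0.133, 3.136, 0.001]
force: [-1.6, 2.1, 4.7]
width: 0.006
gripper_force: 2.7
11.35 [ 0.526 -0.166  0.076] F [-1.578  2.064  4.716] w 0.005622560638852167 
 [[-0.996  0.085  0.002]
 [ 0.085  0.996  0.001]
 [-0.002  0.001 -1.   ]] 
units [ 0.005 -0.004  0.014]
```

View pics/c4.png

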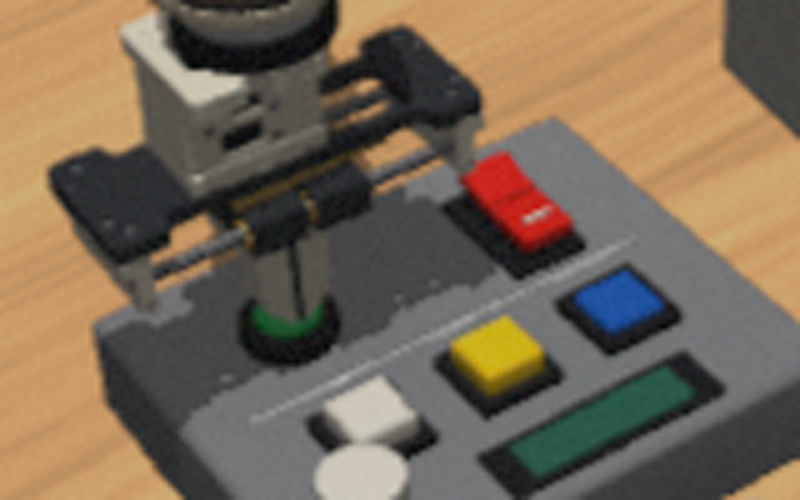

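The tips look centred on the button at (290,320), and nothing else touches. I'll press again and read the moment to see where the contact lies.

```bash
python3 -c "
from cell import arm;s=arm.observe();print(s['ft_torque'],s['force'])"
python3 -m pendant '{"slide":[[0,0,0.007],[0,0,0.0],[0,0,0]],"dr":[[0,0,0],[0,0,0],[0,0,0]],"claw":[0,0,0]}'
python3 -c "
from cell import arm;s=arm.observe();print(s['ft_torque'],s['force'],s['position'])"
```

```text
[0.70818531 0.86875835 0.0044957 ] [-3.95722114  3.73340492 13.54973422]
clock: 11.7
position: [0.5259, -0.166, 0.0757]
ee_rot: [0.133, 3.136, 0.002]
force: [-10.3, 4.9, 34.3]
width: 0.004
gripper_force: 17.4
[1.19659579 2.30516114 0.04882048] [-10.3187183    4.92895608  34.28896895] [ 0.52587969 -0.16598981  0.0757165 ]
```

The moment is consistent with the 38 mm wide closed tips resting on the rim on both sides of the 34 mm button. I'll lift, open the fingers and press with the left finger alone (19 mm). The right finger then hangs beyond the controller's edge, where it is free.

```bash
python3 -m pendant '{"slide":[[0,0,-0.05],[0,0,-0.1],[0,-0.06,-0.02],[0,-0.06,0],[0,-0.06,0],[0,0,0],[0,0,0],[0,0,0],[0,0,0],[0,0,0]],"dr":[[0,0,0],[0,0,0],[0,0,0],[0,0,0],[0,0,0],[0,0,0],[0,0,0],[0,0,0],[0,0,0],[0,0,0]],"claw":[0,0,1,1,1,1,1,1,1,1]}'
python3 to.py '[.520,-.221,.078]'
python3 - <<'E'
from cell import arm
import cv2,numpy as np
a=arm.get_image("scene")[180:330,150:350,::-1];b=arm.get_image("top")[130:330,300:540,::-1]
f=lambda i,s:cv2.resize(i,s,interpolation=cv2.INTER_CUBIC)
cv2.imwrite("pics/c5.png",np.hstack([f(a,(440,330)),f(b,(360,330))]))
E
```

```text
clock: 12.7
position: [0.5202, -0.2198, 0.1232]
ee_rot: [-0.133, -3.139, -0.0]
force: [-0.1, -0.1, -0.0]
width: 0.651
gripper_force: 0.0
12.7 [ 0.52  -0.22   0.123] F [-0.135 -0.079 -0.006] w 0.6513293338474172 
 [[-0.996  0.085 -0.   ]
 [ 0.085  0.996  0.   ]
 [ 0.     0.    -1.   ]] 
units [ 0.    -0.004  0.151]
```

View pics/c5.png

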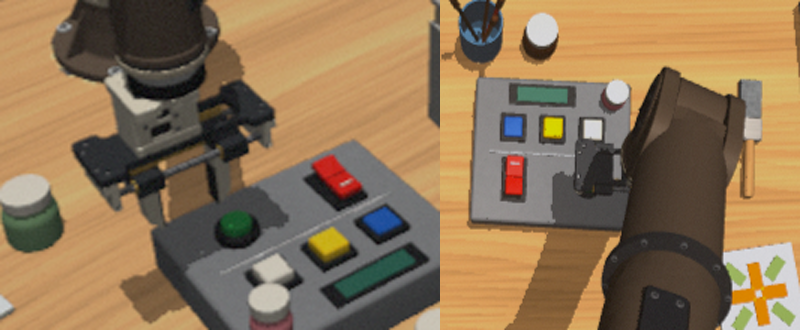

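The way is clear: the right finger hangs off the controller's side at (150,205) and the green jar is well away. The left finger will come down over the button at (237,225).

```bash
python3 -m pendant '{"slide":[[0,0,0],[0,0,0],[0,0,0],[0,0,0],[0,0,0.06],[0,0,0.06],[0,0,0.02],[0,0,0.006],[0,0,0],[0,0,0]],"dr":[[0,0,0],[0,0,0],[0,0,0],[0,0,0],[0,0,0],[0,0,0],[0,0,0],[0,0,0],[0,0,0],[0,0,0]],"claw":[1,1,1,1,1,1,1,1,1,1]}'
python3 to.py '[.520,-.221,.072]'
```

```text
clock: 13.8
position: [0.5202, -0.2208, 0.0801]
ee_rot: [0.135, 3.138, -0.0]
force: [-0.6, 0.9, 2.5]
width: 0.998
gripper_force: 1.3
13.8 [ 0.52  -0.221  0.08 ] F [-0.61  0.93  2.47] w 0.997550809715296 
 [[-0.996  0.086  0.001]
 [ 0.086  0.996 -0.   ]
 [-0.001 -0.    -1.   ]] 
units [ 0.001 -0.001  0.027]
```

```bash
for i in 1; do python3 -m pendant '{"slide":[[0,0,0.007],[0,0,0],[0,0,0]],"dr":[[0,0,0],[0,0,0],[0,0,0]],"claw":[1,1,1]}'; python3 -m pendant '{"slide":[[0,0,0.007],[0,0,0],[0,0,0]],"dr":[[0,0,0],[0,0,0],[0,0,0]],"claw":[1,1,1]}'; python3 -m pendant '{"slide":[[0,0,0.007],[0,0,0],[0,0,0]],"dr":[[0,0,0],[0,0,0],[0,0,0]],"claw":[1,1,1]}'; done
```

```text
clock: 14.1
position: [0.5204, -0.2208, 0.0777]
ee_rot: [0.135, 3.138, -0.0]
force: [-1.5, 0.1, 4.2]
width: 0.999
gripper_force: 2.0
clock: 14.4
position: [0.5205, -0.2209, 0.0761]
ee_rot: [0.135, 3.137, -0.0]
force: [-2.7, 0.3, 12.2]
width: 1.0
gripper_force: 6.4
clock: 14.7
position: [0.5207, -0.2209, 0.0755]
ee_rot: [0.135, 3.136, 0.0]
force: [-8.1, 1.6, 31.6]
width: 0.998
gripper_force: 15.7
```

The force rose like a spring from about 81 mm (2.5, then 4.2 N) and then met a hard stop at 75.6 mm, so this looks like full travel. I'll hold it for more than a second and check with a picture.

```bash
python3 -m pendant '{"slide":[[0,0,0],[0,0,0],[0,0,0],[0,0,0],[0,0,0],[0,0,0],[0,0,0],[0,0,0],[0,0,0],[0,0,0]],"dr":[[0,0,0],[0,0,0],[0,0,0],[0,0,0],[0,0,0],[0,0,0],[0,0,0],[0,0,0],[0,0,0],[0,0,0]],"claw":[1,1,1,1,1,1,1,1,1,1]}'
python3 - <<'E'
from h import *
import cv2
A=arm.get_image("scene");B=arm.get_image("top")
cv2.imwrite("pics/s6.png",A[:,:,::-1]);cv2.imwrite("pics/t6.png",B[:,:,::-1])
old=cv2.imread("pics/scene0.png")
f=lambda i,s:cv2.resize(i,s,interpolation=cv2.INTER_CUBIC)
c=lambda i:f(i[250:310,220:300],(400,300))
cv2.imwrite("pics/c6.png",np.vstack([np.hstack([c(old),c(A[:,:,::-1])]),np.hstack([f(B[190:265,360:460,::-1],(400,300)),f(cv2.imread("pics/top0.png")[190:265,360:460],(400,300))])]))
E
```

```text
clock: 15.7
position: [0.5207, -0.221, 0.0756]
ee_rot: [0.135, 3.136, 0.0]
force: [-8.6, 1.9, 31.6]
width: 1.001
gripper_force: 15.6
```

View pics/c6.png

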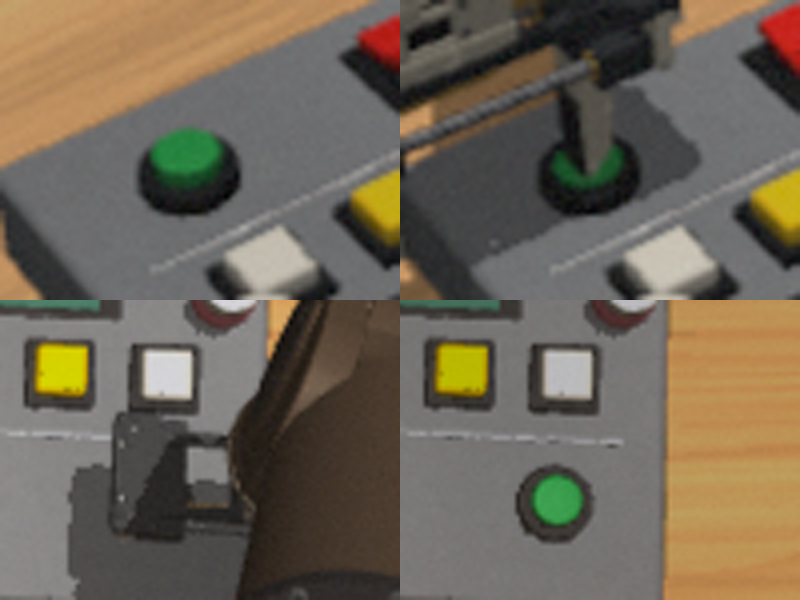

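The picture shows the finger on the button and the green standing lower in its rim at (588,160) than before at (187,152). I'll release it gradually to feel the spring's travel and compare images numerically.

```bash

python3 -m pendant '{"slide":[[0,0,-0.013],[0,0,0],[0,0,0]],"dr":[[0,0,0],[0,0,0],[0,0,0]],"claw":[1,1,1]}'|sed -n '2p;4p'
python3 -m pendant '{"slide":[[0,0,-0.007],[0,0,0],[0,0,0]],"dr":[[0,0,0],[0,0,0],[0,0,0]],"claw":[1,1,1]}'|sed -n '2p;4p'
python3 -m pendant '{"slide":[[0,0,-0.007],[0,0,0],[0,0,0]],"dr":[[0,0,0],[0,0,0],[0,0,0]],"claw":[1,1,1]}'|sed -n '2p;4p'
python3 -m pendant '{"slide":[[0,0,-0.007],[0,0,0],[0,0,0]],"dr":[[0,0,0],[0,0,0],[0,0,0]],"claw":[1,1,1]}'|sed -n '2p;4p'
python3 -m pendant '{"slide":[[0,0,-0.1],[0,0,-0.1],[0,0,-0.1],[0,0,0]],"dr":[[0,0,0],[0,0,0],[0,0,0],[0,0,0]],"claw":[1,1,1,1]}'|sed -n '2p;4p'
python3 - <<'E'
from cell import arm
import cv2,numpy as np
new=arm.get_image("scene")[:,:,::-1];cv2.imwrite("pics/s7.png",new)
for n in("scene0","s6","s7"):
    i=cv2.imread(f"pics/{n}.png")[265:300,235:280].astype(int);m=(i[:,:,1]>1.5*i[:,:,2])&(i[:,:,1]>1.5*i[:,:,0])&(i[:,:,1]>25)
    y,x=np.nonzero(m);print(n,m.sum(),"x",x.min(),x.max(),"y",y.min(),y.max(),[(c,y[x==c].min(),y[x==c].max()) for c in range(x.min(),x.max()+1)])
E
```

```text
position: [0.5205, -0.2208, 0.0773]
force: [-0.1, 0.7, 4.7]
position: [0.5205, -0.2208, 0.0792]
force: [1.3, 0.2, 2.6]
position: [0.5201, -0.2207, 0.0812]
force: [1.3, 0.6, 3.1]
position: [0.5195, -0.2204, 0.0831]
force: [0.3, 0.2, 0.5]
position: [0.5219, -0.2215, 0.177]
force: [0.1, -0.4, -0.0]
scene0 139 x 15 29 y 11 22 [(15, np.int64(15), np.int64(17)), (16, np.int64(14), np.int64(20)), (17, np.int64(13), np.int64(21)), (18, np.int64(12), np.int64(21)), (19, np.int64(12), np.int64(21)), (20, np.int64(11), np.int64(22)), (21, np.int64(11), np.int64(22)), (22, np.int64(11), np.int64(22)), (23, np.int64(11), np.int64(22)), (24, np.int64(11), np.int64(21)), (25, np.int64(11), np.int64(21)), (26, np.int64(12), np.int64(21)), (27, np.int64(12), np.int64(20)), (28, np.int64(13), np.int64(19)), (29, np.int64(14), np.int64(18))]
s6 70 x 15 29 y 14 22 [(15, np.int64(18), np.int64(19)), (16, np.int64(15), np.int64(20)), (17, np.int64(15), np.int64(21)), (18, np.int64(16), np.int64(21)), (19, np.int64(17), np.int64(21)), (20, np.int64(19), np.int64(22)), (21, np.int64(19), np.int64(22)), (22, np.int64(20), np.int64(22)), (23, np.int64(20), np.int64(21)), (24, np.int64(19), np.int64(22)), (25, np.int64(18), np.int64(21)), (26, np.int64(16), np.int64(21)), (27, np.int64(15), np.int64(20)), (28, np.int64(14), np.int64(20)), (29, np.int64(15), np.int64(18))]
s7 135 x 15 29 y 11 22 [(15, np.int64(15), np.int64(16)), (16, np.int64(14), np.int64(19)), (17, np.int64(13), np.int64(20)), (18, np.int64(12), np.int64(21)), (19, np.int64(12), np.int64(21)), (20, np.int64(11), np.int64(22)), (21, np.int64(11), np.int64(22)), (22, np.int64(11), np.int64(22)), (23, np.int64(11), np.int64(22)), (24, np.int64(11), np.int64(21)), (25, np.int64(11), np.int64(21)), (26, np.int64(12), np.int64(20)), (27, np.int64(12), np.int64(20)), (28, np.int64(13), np.int64(19)), (29, np.int64(14), np.int64(17))]
```

The spring pushed back over about 6 mm (75.7 to 82 mm), and the image shows about 2 px of sinking when pressed, then a full return. The press was complete and held over a second. The tool is clear, so I'm handing in.

```bash
python3 -c "
from cell import arm
print(arm.sign_off())"
```

```text
the job is handed in; nothing more can be done
None
```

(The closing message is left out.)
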